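# Press the spice jars into the spring-clip rack

## Robot

A 7-joint arm with a two-finger parallel gripper is mounted at the origin on a cart in front of the work surface, level with it; the furniture and walls round the work are solid. World frame = base frame: x ahead of the robot, y to its left, z up, the work surface at z = 0. Lengths are in m, angles in rad, forces in N, time in s.
With the tool pointing down it reaches from about 0.375 to 0.925 m from the base axis. Payload 3.1 kg.
Tool frame: the origin (TCP) lies between the finger pads; the fingertips stand 19 mm ahead of it and the grasp point (between the pads) is the TCP; z points along the fingers, y is the direction in which the jaws open and shut (so a half turn about z gives the same grasp; the last joint's range is limited). The gripper opens to 85 mm and grips with 20 to 120 N. Pads are 22 mm wide; open, the fingers measure 114 mm over their backs; the gripper's body (76 mm by 85 mm) begins 54 mm behind the grasp point. The pads swing forward as they close: fully open they stand 13 mm farther back than shut.
Start: joints at [-1.25, 0.383, 0.044, 1.598, -0.018, 1.161, -0.05], TCP at [0.264, 0.594, 0.25] pointing down, gripper open.
Joint ranges: [-2.61, 2.61], [-0.41, 2.15], [-1.48, 1.57], [0, 2.5], [-1.57, 4.71], [0.05, 1.97], [-2.85, 2.85]. Speed limits (rad/s): [2.79, 2.79, 3.14, 3.14, 3.14, 3.14, 3.14].

## Interface

Orientations are given as a unit quaternion [x, y, z, w].
In Python, from bench import move_ptp, movel, move_j, move_gripper, pause, inverse_kinematics, read_camera, camera_params, MotionError, sign_off, look_for, tip_of, read_time_s, read_qpos, read_joint_vel, read_effort, read_eef_pos, read_tcp_rot, read_ft_force, read_ft_torque, read_finger_gap gives the robot as it stands. Calls block until the motion is done:
- move_ptp(position, orientation): joint-space move of the TCP to a pose.
- movel(position, orientation=None, speed=0.15): straight line of the TCP; orientation=None keeps the orientation; speed is the mean speed in m/s.
- move_j(angles): joint-space move.
- move_gripper(opening, effort=None): finger opening in m; effort is the grip in N (None keeps the last); returns when the fingers have stopped.
- pause(seconds).
- inverse_kinematics(position, orientation): joint angles nearest the present ones, or None.
- read_camera(name): name is "scene" or "top"; returns the picture (384x512x3 uint8, red, green, blue); there is no depth.
- camera_params(name): a dict with "K" (3x3 intrinsics, pixels), "dist_coeffs" ([k1, k2, p1, p2, k3] as OpenCV has them; the pictures are not rectified), "camera_from_world" (4x4, takes a point from world to camera coordinates). Camera axes: x right, y down, z forward; pixel columns grow to the right and rows downward; lengths in m; the calibration is good to about 2 mm. A picture is of the moment at which its call begins. camera_params takes no time and is no camera call.
A pose or a line that the arm cannot do raises MotionError and nothing moves.
- sign_off(): hands the job in, once; it reports no verdict.
Trained networks look in the newest picture that a camera, given by its name, has taken for a name from the list of things; names that differ only in an ending like _2 or _b are one class to them, and where a whole thing is asked for, a point or a joint stands for the part that bears it (a point fixed in the world has none). Each returns a list of dicts, best first, with "confidence" (0 to 1); they miss things now and then, are a little off and sometimes report something else, mostly with a low value. They report only what shows in the picture. A call takes as long as a camera call. They do not tell look-alikes from the thing itself.
- look_for(camera, name): "at" ([column, row] in pixels, amid what is visible of it).
- tip_of(camera, name): "at" ([column, row] in pixels: a listed point, or the origin of a listed thing).
Readings, each from a call of its own:
- read_time_s(): time.
- read_qpos(): joint angles.
- read_joint_vel(): joint speeds.
- read_effort(): joint torques, N m.
- read_eef_pos(): TCP position.
- read_tcp_rot(): TCP orientation.
- read_ft_force(): force on the tool from outside, world axes, zero at the start.
- read_ft_torque(): the same for the moment, N m.
- read_finger_gap(): finger opening in m.
Only numpy, scipy, OpenCV 4.12 (cv2) and the standard library are available. Lean on these libraries where they do the work, as an engineer would, in place of code of your own. Each camera call takes 0.05 s, during which the arm holds its last target.

## Task

Put the two spice jars away in the spring-clip rack: press the green-lidded jar, upright, into the left-hand clip (left as the robot sees it) and the dark-brown-lidded jar into the right-hand clip, each pushed fully home between the rollers and standing on the rack's base board. Leave the salt shaker, the mustard jar and the egg cup where they are.

Things in the scene. Friction and masses are not known exactly. Their poses are not given: they have to be found in the camera images.
- green_jar: spice jar with a green lid (green sides, green top with a pale round label), loose, upright on the worktop; round, 106 mm tall: body 44 mm across, lid 45 mm across from 85 mm up, 0.08 to 0.14 kg; origin at the centre of its underside, z up; yaw means nothing. Easily picked from above round the lid and shoulder, 75 to 95 mm above its underside
- brown_jar: spice jar with a dark brown lid (near-black brown sides; the top is golden brown with a green round label in the middle), loose, upright on the worktop; round, 105 mm tall: body 42 mm across, lid 44 mm across from 85 mm up, 0.08 to 0.14 kg; origin at the centre of its underside, z up; yaw means nothing. Picked like the other
- rack: fixed pale wood rack with two spring clips, 120 mm apart. Base board 12 mm thick, 220 mm wide (y), x = -43 to +67 mm; back panel top 70 mm above the worktop, nothing higher. Origin at worktop level, midway between the seats; +x from the open front to the back panel, +y to the left clip, z up. Fixed; its front faces the robot, turned up to 0.3 rad either way
- left_clip (a point): seat of the left clip: centre of a fully home jar's underside, on the base board, 12 mm above the worktop; axes as the rack's, +x the push direction. Two upright rubber rollers (12 mm across, 30 to 62 mm above the worktop) on sprung steel jaws stand 16 mm in front of the seat, gap 29 mm at rest. Two rubber ribs at the back stop the jar
- right_clip (a point): seat of the right clip, built alike; axes as the rack's. A jar pushed level along +x from the front spreads the rollers (resists with up to about 15 N, nothing latches); once its middle has passed them they close in front of it and draw it home (5 to 10 N) against the back ribs
- salt: clear salt shaker with a light grey dome top, 44 mm across, 90 mm tall, loose; stands near the jars, which it resembles in size, and stays where it is; origin at the centre of its underside
- mustard: mustard jar with a red lid, 66 mm across, 100 mm tall, loose bystander; origin at the centre of its underside
- egg_cup: orange egg cup, 48 mm across, 46 mm tall, loose bystander behind the rack; origin at the centre of its underside
Mind the look-alikes: they are no part of the job. What is shaped like the brown_jar but orange is not meant.

How it is judged:
At the end, for the whole second after the job is handed in: The green-lidded jar stands in the left clip and the brown-lidded jar in the right clip, each with the centre of its underside within 6 mm of the clip's seat, upright within 0.08 rad and at rest (distance between green_jar and left_clip below 0.006 m and angle between each of green_jar, brown_jar's own z axis and vertical below 0.08 rad and linear speed of each of green_jar, brown_jar below 0.02 m/s and distance between brown_jar and right_clip below 0.006 m); the robot touches nothing.
It fails at once if the salt shaker is moved more than 30 mm (distance of salt from where it was at the start of the episode above 0.03 m).
It fails at once if the mustard jar is moved more than 30 mm (distance of mustard from where it was at the start of the episode above 0.03 m).
It fails at once if the egg cup is moved more than 30 mm (distance of egg_cup from where it was at the start of the episode above 0.03 m).
It also fails if it takes over 61 s, if anything falls off the work surface, if the arm or the gripper's body presses on something with over 40 N, if the wrist force passes 120 N, or if a joint passes its speed limit or range.

## Working session

There is one attempt and no reset: what is moved stays moved. The work goes in short steps, each a Python script; the robot and the scene stay as the last script left them, time stands still between calls to the robot, and variables do not carry over. Pictures are saved under pics/ and viewed, and the job is handed in when it is done.

```bash
ls; mkdir -p pics; python3 - <<'E'
from bench import *
import cv2
for c in ("scene","top"):
    im=read_camera(c); cv2.imwrite(f"pics/{c}0.png",im[:,:,::-1])
    p=camera_params(c); print(c,p)
    for n in ("green_jar","brown_jar","salt","mustard","egg_cup","rack","left_clip","right_clip"):
        print(n,"tip",[( [round(v) for v in d['at']],round(d['confidence'],2)) for d in tip_of(c,n)[:4]])
print(read_time_s(),read_tcp_rot(),read_eef_pos())
E
```

```text
pics
scene {'K': array([[492.99244832,   0.        , 251.6384157 ],
       [  0.        , 492.99244832, 190.36692993],
       [  0.        ,   0.        ,   1.        ]]), 'dist_coeffs': array([0.00465491, 0.        , 0.        , 0.        , 0.        ]), 'camera_from_world': array([[-0.76532129, -0.6434458 ,  0.01614998,  0.54812129],
       [-0.34381931,  0.38747331, -0.855367  ,  0.16981511],
       [ 0.54412462, -0.66018326, -0.51777067,  1.77196106],
       [ 0.        ,  0.        ,  0.        ,  1.        ]])}
green_jar tip [([294, 208], 0.53)]
brown_jar tip [([214, 244], 0.8), ([190, 258], 0.78), ([218, 232], 0.66), ([184, 283], 0.58)]
salt tip [([271, 222], 0.53)]
mustard tip [([184, 217], 0.75)]
egg_cup tip [([271, 162], 0.43)]
rack tip [([313, 171], 0.64)]
left_clip tip [([303, 170], 0.86)]
right_clip tip [([324, 165], 0.92)]
top {'K': array([[452.20822326,   0.        , 259.45297914],
       [  0.        , 452.20822326, 181.38459894],
       [  0.        ,   0.        ,   1.        ]]), 'dist_coeffs': array([0.05410536, 0.        , 0.        , 0.        , 0.        ]), 'camera_from_world': array([[-0.26159993, -0.96511835, -0.01058569,  0.32460523],
       [-0.8741757 ,  0.24157   , -0.42126094,  0.46632241],
       [ 0.40912384, -0.10094807, -0.9068777 ,  1.40205388],
       [ 0.        ,  0.        ,  0.        ,  1.        ]])}
green_jar tip [([292, 224], 0.71), ([197, 216], 0.44)]
brown_jar tip [([150, 239], 0.66), ([174, 232], 0.65), ([201, 214], 0.59), ([365, 170], 0.34)]
salt tip [([253, 228], 0.6), ([293, 222], 0.54)]
mustard tip [([182, 178], 0.9)]
egg_cup tip [([332, 135], 0.64)]
rack tip [([365, 168], 0.89)]
left_clip tip [([344, 172], 0.9)]
right_clip tip [([382, 167], 0.62)]
0.9 [2.07876303e-01 9.78155121e-01 3.48273767e-05 1.85428593e-07] [0.26435161 0.59384811 0.25030035]
```

View pics/scene0.png

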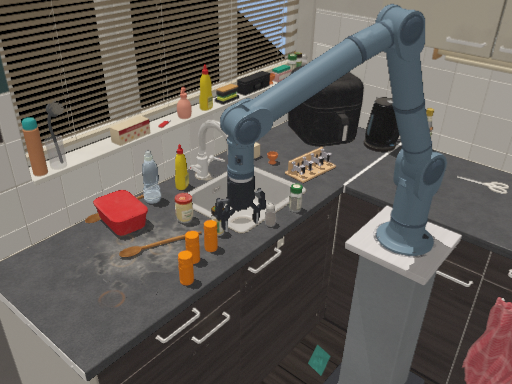

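View pics/top0.png

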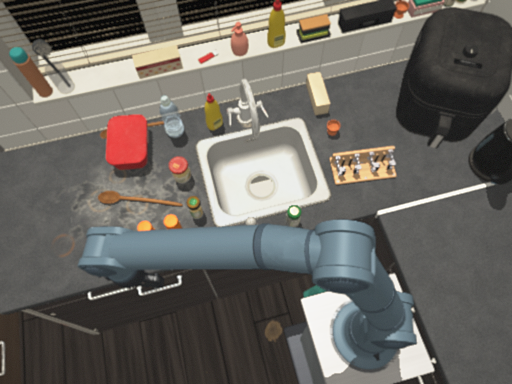

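```bash
python3 - <<'E'
import cv2
a=cv2.imread("pics/scene0.png")[140:310,150:360]; b=cv2.imread("pics/top0.png")[110:260,120:420]
cv2.imwrite("pics/cs.png",cv2.resize(a,None,fx=3.5,fy=3.5,interpolation=cv2.INTER_CUBIC)); cv2.imwrite("pics/ct.png",cv2.resize(b,None,fx=2.6,fy=2.6,interpolation=cv2.INTER_CUBIC))
E
```

```text
(no output)
```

View pics/cs.png

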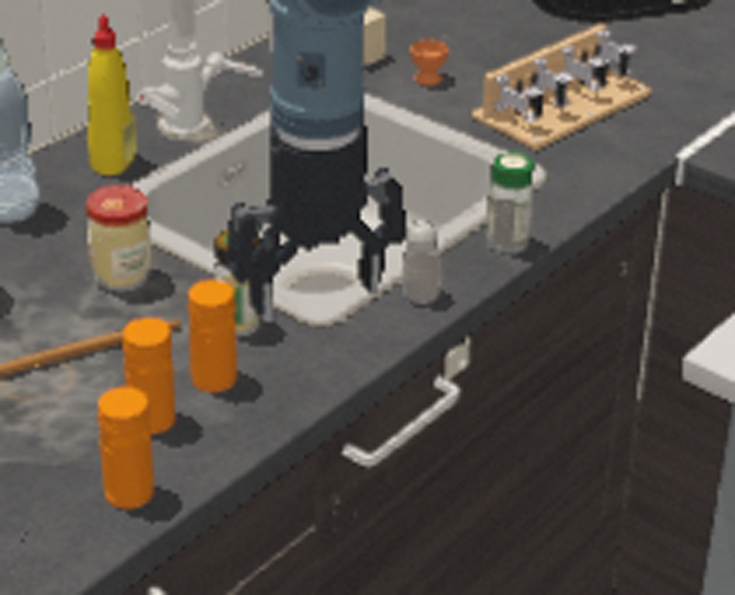

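View pics/ct.png

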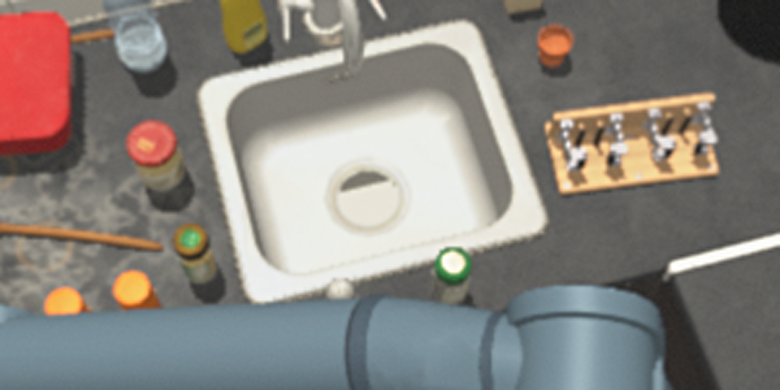

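The scene view shows the green jar with lid at about (297,188). The salt is at (271,212), and three orange look-alikes stand at (187,267), (193,246) and (211,235). The brown jar is partly behind the gripper at about (220,225). In the top view the brown jar is at (194,203), with a golden top and green label, and the green jar is at (293,213). The salt is at (251,222), partly hidden by the arm. The mustard is at (180,165), the rack at (364,165) and the egg cup at (333,128).

Candidates for the brown jar (top view): the jar at (194,203), and the orange ones at (171,222) and (145,228). I choose (194,203). For the green jar: the jar at (293,213), and the salt at (251,222). I choose (293,213). The close crops above support both choices.

```bash
cat > h.py <<'E'
from bench import *
import cv2, numpy as np
from scipy.spatial.transform import Rotation as R
def ray(c,uv):
    p=camera_params(c); n=cv2.undistortPoints(np.array([[uv]],float),p["K"],p["dist_coeffs"])[0,0]
    T=p["camera_from_world"]; d=T[:3,:3].T@np.array([n[0],n[1],1]); o=-T[:3,:3].T@T[:3,3]; return o,d
def at_z(c,uv,z):
    o,d=ray(c,uv); return o+d*(z-o[2])/d[2]
def proj(c,P):
    p=camera_params(c);T=p["camera_from_world"]
    return cv2.projectPoints(np.atleast_2d(np.array(P,float)),cv2.Rodrigues(T[:3,:3])[0],T[:3,3],p["K"],p["dist_coeffs"])[0][:,0]
E
python3 - <<'E'
from h import *
r=lambda v:np.round(v,4).tolist()
print("rack top",r(at_z("top",(365,168),0)),"scene",r(at_z("scene",(313,171),0)))
for n,t,s in (("L",(344,172),(303,170)),("R",(382,167),(324,165))): print(n,r(at_z("top",t,.012)),r(at_z("scene",s,.012)))
print("green base",r(at_z("top",(292,224),0)),r(at_z("scene",(294,208),0)))
print("brown base",r(at_z("top",(201,214),0)),r(at_z("scene",(218,232),0)))
print("salt",r(at_z("top",(253,228),0)),r(at_z("scene",(271,222),0)))
print("must",r(at_z("top",(182,178),0)),r(at_z("scene",(184,217),0)))
print("egg",r(at_z("top",(332,135),0)),r(at_z("scene",(271,162),0)))
# lid tops
t=cv2.imread("pics/top0.png"); 
print("green lid",r(at_z("top",(293.6,211.8),.106)), "brown lid",r(at_z("top",(193,202),.105)))
print("orange",r(at_z("scene",(211,249),0)))
E
```

```text
rack top [0.5326, -0.2036, 0.0] scene [0.5243, -0.1946, 0.0]
L [0.5325, -0.1216, 0.012] [0.5509, -0.154, 0.012]
R [0.5152, -0.2588, 0.012] [0.5072, -0.2552, 0.012]
green base [0.3973, 0.1129, 0.0] [0.4117, 0.1049, 0.0]
brown base [0.5163, 0.4067, 0.0] [0.5252, 0.4163, 0.0]
salt [0.4188, 0.2457, 0.0] [0.4202, 0.2397, 0.0]
must [0.67, 0.4438, 0.0] [0.6874, 0.4311, 0.0]
egg [0.6955, -0.1342, 0.0] [0.7161, -0.1373, 0.0]
green lid [0.4012, 0.1123, 0.106] brown lid [0.5215, 0.4186, 0.105]
orange [0.4751, 0.5043, 0.0]
```

```bash
python3 - <<'E'
import cv2,numpy as np
t=cv2.imread("pics/top0.png"); s=cv2.imread("pics/scene0.png")
def z(a,x0,y0,w,h,f,n): 
    cv2.imwrite(n,cv2.resize(a[y0:y0+h,x0:x0+w],None,fx=f,fy=f,interpolation=cv2.INTER_NEAREST))
z(t,325,140,78,50,10,"pics/zr_t.png"); z(s,280,142,60,45,12,"pics/zr_s.png")
a=np.vstack([cv2.resize(t[195:235,180:215],None,fx=8,fy=8,interpolation=0)]); b=cv2.resize(t[198:238,275:310],None,fx=8,fy=8,interpolation=0)
cv2.imwrite("pics/zj.png",np.hstack([a,b]))
E
```

```text
(no output)
```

View pics/zr_t.png

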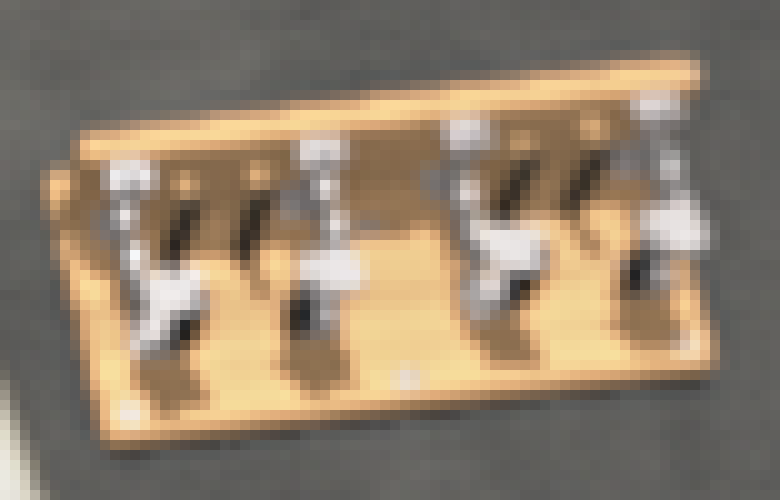

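View pics/zr_s.png

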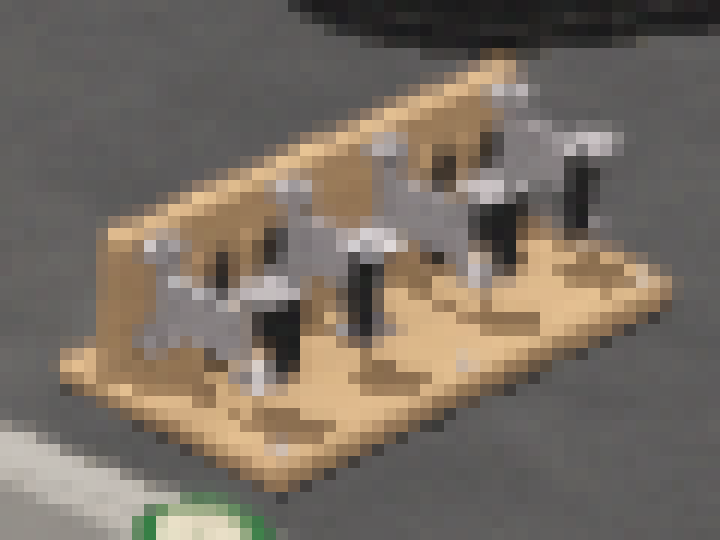

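View pics/zj.png

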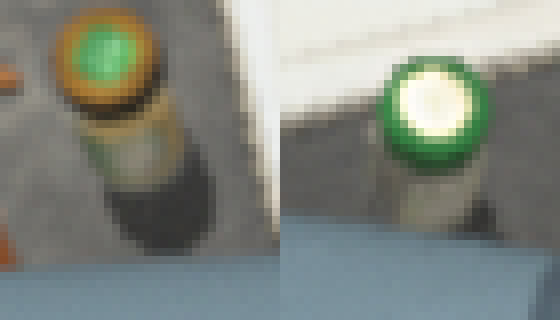

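```bash
python3 - <<'E'
from h import *
from scipy.optimize import least_squares
M=np.array([[-.043,.11,.012],[-.043,-.11,.012],[.067,.11,.012]])
top=np.array([[334.6,182.6],[396.2,175.6],[329.2,157]]); sc=np.array([[302.8,180.5],[335.6,164.6],[284.9,171.1]])
def W(p,P): c,s=np.cos(p[2]),np.sin(p[2]); return np.c_[p[0]+c*P[:,0]-s*P[:,1],p[1]+s*P[:,0]+c*P[:,1],P[:,2]]
for nm,f in (("top",lambda p:(proj("top",W(p,M))-top).ravel()),("scene",lambda p:(proj("scene",W(p,M))-sc).ravel()),
  ("both",lambda p:np.r_[(proj("top",W(p,M))-top).ravel(),(proj("scene",W(p,M))-sc).ravel()])):
    r=least_squares(f,[.53,-.2,-.13]); print(nm,r.x.round(4),f(r.x).round(1))
p=r.x
print("L",W(p,np.array([[0,.06,.012]])),"R",W(p,np.array([[0,-.06,.012]])))
# overlay: board, roller tops
out=[]
for c,(x0,y0,w,h) in (("top",(325,140,78,50)),("scene",(280,142,60,45))):
    im=cv2.imread(f"pics/{c}0.png")[y0:y0+h,x0:x0+w]; im=cv2.resize(im,None,fx=8,fy=8,interpolation=0)
    B=np.array([[-.043,.11,.012],[-.043,-.11,.012],[.067,-.11,.012],[.067,.11,.012],[.067,.11,.07],[.067,-.11,.07]])
    q=((proj(c,W(p,B))-[x0,y0]+.5)*8).astype(np.int32); cv2.polylines(im,[q[:4]],True,(255,0,0),1); cv2.polylines(im,[q[4:]],False,(255,0,255),1)
    rr=np.array([[-.016,s*.06+d*.0205,.062] for s in(1,-1) for d in (1,-1)])
    for u in ((proj(c,W(p,rr))-[x0,y0]+.5)*8).astype(int): cv2.circle(im,tuple(int(v) for v in u),4,(0,0,255),1)
    out.append(cv2.resize(im[:, :], (620,400) if c=="top" else (480,360)))
cv2.imwrite("pics/ov_t.png",out[0]); cv2.imwrite("pics/ov_s.png",out[1])
# lids
t=cv2.imread("pics/top0.png"); hsv=cv2.cvtColor(t,cv2.COLOR_BGR2HSV)
E
```

```text
top [ 0.5268 -0.1906 -0.1341] [ 0.3  0.7 -0.   0.1 -0.3 -0.9]
scene [ 0.5262 -0.192  -0.1245] [ 0.2  0.1  0.3 -0.2 -0.6 -0. ]
both [ 0.5264 -0.191  -0.1312] [ 0.5  0.9  0.1  0.1 -0.2 -0.7 -0.1  0.1  0.3 -0.  -0.8 -0. ]
L [[ 0.5342548  -0.13147432  0.012     ]] R [[ 0.51855516 -0.25044289  0.012     ]]
```

View pics/ov_t.png

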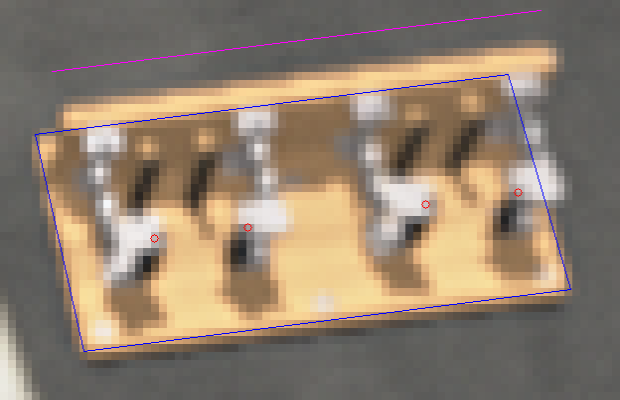

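View pics/ov_s.png

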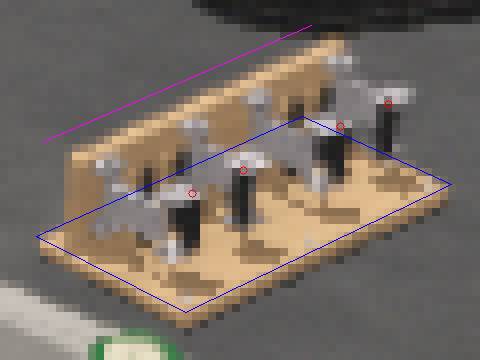

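```bash
python3 - <<'E'
from h import *
from scipy.spatial.transform import Rotation as R
r=lambda v:np.round(v,4).tolist()
print("green",r(at_z("top",(293.9,210.0),.106)),r(at_z("scene",(296.1,184.8),.106)))
print("brown",r(at_z("top",(192.9,201.5),.105)))
p=np.array([.5264,-.191]);y=-.1312
q=at_z("top",(325+62/8-.5,140+107/8-.5),.07)[:2]-p; c,s=np.cos(y),np.sin(y); print("panel corner rack",c*q[0]+s*q[1],-s*q[0]+c*q[1])
# lid overlays
im=cv2.resize(cv2.imread("pics/top0.png"),None,fx=8,fy=8,interpolation=0)
for uv,z,rad in (((293.9,210.0),.106,.0225),((192.9,201.5),.105,.022)):
    P=at_z("top",uv,z); a=np.linspace(0,6.28,60)
    for zz in (z,.085,0):
        rr=rad if zz else rad-.001
        pts=((proj("top",np.c_[P[0]+rr*np.cos(a),P[1]+rr*np.sin(a),a*0+zz])+.5)*8).astype(np.int32); cv2.polylines(im,[pts],True,(0,0,255),1)
cv2.imwrite("pics/lids.png",np.hstack([im[195*8:240*8,180*8:220*8],im[195*8:240*8,272*8:312*8]]))
# IK options
for nm,P in (("green",[.405,.112,.08]),("brown",[.52,.415,.08]),("Lf",[.455,-.121,.095]),("L",[.534,-.131,.095]),("Rf",[.44,-.24,.095]),("R",[.5186,-.25,.095])):
    for yaw in (y,y+np.pi/2,y-np.pi/2,y+np.pi):
        # tool y axis at yaw direction
        ry=np.array([np.cos(yaw),np.sin(yaw),0]); rz=np.array([0,0,-1.]); rx=np.cross(ry,rz)
        o=R.from_matrix(np.c_[rx,ry,rz]).as_quat(); j=inverse_kinematics(P,o); print(nm,round(yaw,2),None if j is None else np.round(j,2))
E
```

```text
green [0.4069, 0.1096, 0.106] [0.4098, 0.1049, 0.106]
brown [0.5234, 0.4185, 0.105]
panel corner rack 0.04925153841550439 0.10957572440222342
green -0.13 [-0.83  0.23  0.5   2.28 -0.17  0.67 -0.34]
green 1.44 [-0.69  0.22  0.34  2.27 -0.12  0.67  1.18]
green -1.7 [-0.95  0.24  0.63  2.28 -0.23  0.67 -1.85]
green 3.01 [-0.5   0.21  0.14  2.26 -0.05  0.67  2.69]
brown -0.13 [-0.97  0.61  0.32  1.68 -0.23  0.88 -0.69]
brown 1.44 [-0.81  0.59  0.1   1.68 -0.07  0.88  0.76]
brown -1.7 [-1.17  0.67  0.59  1.69 -0.45  0.92 -2.1 ]
brown 3.01 [-0.61  0.6  -0.17  1.66  0.12  0.89  2.18]
Lf -0.13 [-0.64  0.4   0.94  2.17 -0.46  0.78  0.46]
Lf 1.44 [-0.5   0.34  0.77  2.17 -0.34  0.75  1.93]
Lf -1.7 [-0.67  0.41  0.97  2.17 -0.49  0.79 -1.08]
Lf 3.01 [-0.91  0.79  1.38  2.18 -0.95  1.03 -2.26]
L -0.13 [-0.61  0.59  0.96  1.99 -0.62  0.89  0.56]
L 1.44 [-0.46  0.49  0.76  1.99 -0.46  0.84  1.99]
L -1.7 [-0.69  0.68  1.1   1.99 -0.76  0.95 -0.9 ]
L 3.01 [-0.81  0.97  1.37  2.   -1.06  1.18 -2.25]
Rf -0.13 [-0.19  0.38  0.71  2.1  -0.35  0.78  0.6 ]
Rf 1.44 [-0.33  0.44  0.88  2.1  -0.48  0.8   2.28]
Rf -1.7 [-0.23  0.4   0.75  2.1  -0.38  0.78 -0.94]
Rf 3.01 [-0.62  0.87  1.37  2.11 -1.    1.09 -2.  ]
R -0.13 [-0.26  0.56  0.8   1.92 -0.52  0.88  0.68]
R 1.44 [-0.18  0.52  0.68  1.92 -0.43  0.85  2.17]
R -1.7 [-0.24  0.55  0.76  1.92 -0.49  0.87 -0.92]
R 3.01 [-0.56  1.01  1.37  1.93 -1.09  1.21 -2.05]
```

View pics/lids.png

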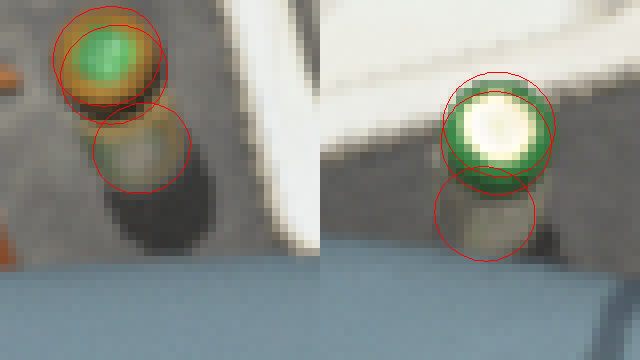

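```bash
cat >> h.py <<'E'
Y=-.1312; P0=np.array([.5264,-.191])
def ori(yaw):
    ry=np.array([np.cos(yaw),np.sin(yaw),0]); rz=np.array([0,0,-1.]); return R.from_matrix(np.c_[np.cross(ry,rz),ry,rz]).as_quat()
O=ori(Y)
def rk(x,y,z): c,s=np.cos(Y),np.sin(Y); return [P0[0]+c*x-s*y,P0[1]+s*x+c*y,z]
E
python3 - <<'E'
from h import *
t=read_time_s(); g=[.4075,.1085]
move_ptp(g+[.22],O); print(read_time_s()-t)
move_gripper(.072)
movel(g+[.082],speed=.2); print("down",read_eef_pos(),read_ft_force())
move_gripper(.03,60); print("gap",read_finger_gap(),read_ft_force())
movel(g+[.20],speed=.25); print(read_finger_gap(),read_ft_force(),read_eef_pos(),read_time_s())
for c in("scene","top"): cv2.imwrite(f"pics/{c}1.png",read_camera(c)[:,:,::-1])
E
```

```text
1.8417
down [0.40829026 0.10869075 0.08260687] [ 0.84768686  0.31316426 -0.71244658]
gap 0.04403953344252178 [-2.13133656  0.35563642  6.71876385]
0.043739138240005075 [-0.05255169 -0.07198175 -1.88720702] [0.40663463 0.1083459  0.19920957] 4.8583
```

View pics/scene1.png

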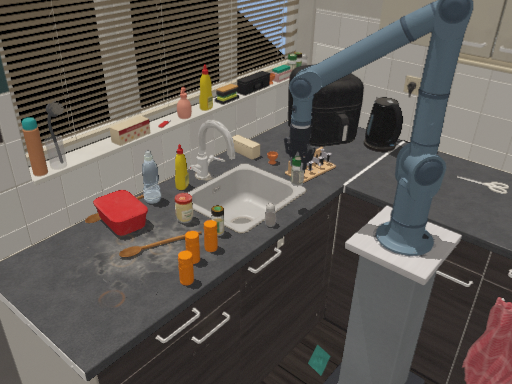

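View pics/top1.png

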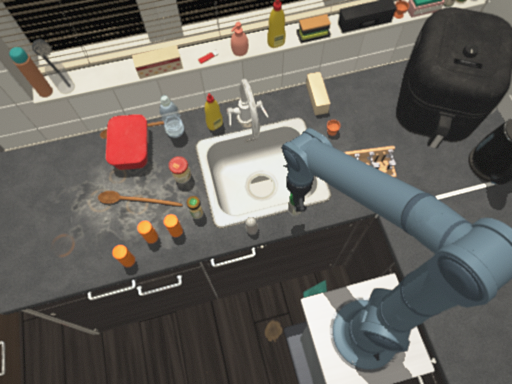

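The scene view shows the green jar held at (297,170), with the brown jar at (218,220), the salt at (270,215) and the rack undisturbed. Next is the left clip.

```bash
python3 - <<'E'
from h import *
t=read_time_s()
move_ptp(rk(-.09,.06,.18),O); print(read_time_s()-t)
movel(rk(-.09,.06,.0965),speed=.2); print(read_eef_pos(),read_ft_force())
movel(rk(-.04,.06,.0965),speed=.12)
for c in("scene","top"): cv2.imwrite(f"pics/{c}2.png",read_camera(c)[:,:,::-1])
print(read_eef_pos(),read_ft_force(),read_ft_torque(),read_time_s())
E
python3 - <<'E'
import cv2,numpy as np
s=cv2.imread("pics/scene2.png")[130:200,265:350]; t=cv2.imread("pics/top2.png")[130:200,315:410]
cv2.imwrite("pics/c2.png",np.hstack([cv2.resize(s,None,fx=4,fy=4,interpolation=2),cv2.resize(t,None,fx=4,fy=4,interpolation=2)]))
E
```

```text
0.9249999999999998
[ 0.4454734  -0.1188124   0.09662954] [ 0.50644981  0.21646495 -0.26939592]
[ 0.49416978 -0.12600837  0.09669944] [-1.04803069  0.11908932 -1.88009609] [ 0.05562187 -0.035985   -0.02993215] 7.1167
```

View pics/c2.png

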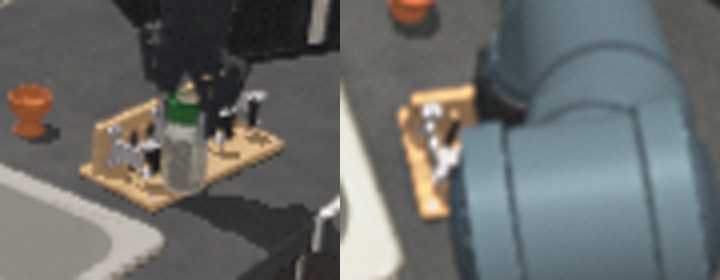

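The crop shows the upright jar just in front of the left clip's rollers at about (311,165) in the scene view. Pushing now.

```bash
python3 - <<'E'
from h import *
for x in (-.03,-.02,-.01,-.003,.001):
    movel(rk(x,.06,.0965),speed=.06); print(x,np.round(read_ft_force(),1),np.round(read_ft_torque(),2),np.round(read_eef_pos(),4),round(read_finger_gap(),4))
for c in("scene","top"): cv2.imwrite(f"pics/{c}3.png",read_camera(c)[:,:,::-1])
print(read_time_s())
s=cv2.imread("pics/scene3.png")[130:200,265:350]; t=cv2.imread("pics/top3.png")[130:200,315:410]
cv2.imwrite("pics/c3.png",np.hstack([cv2.resize(s,None,fx=4,fy=4,interpolation=2),cv2.resize(t,None,fx=4,fy=4,interpolation=2)]))
E
```

```text
-0.03 [-6.   0.1  3.7] [ 0.08  1.39 -0.01] [ 0.5011 -0.1274  0.0957] 0.044
-0.02 [-16.3   2.7  17.8] [0.62 4.12 0.06] [ 0.5053 -0.1283  0.0956] 0.0442
-0.01 [-25.7   4.7  30.4] [1.06 6.68 0.06] [ 0.5102 -0.1292  0.0956] 0.0441
-0.003 [ 5.5 -0.9 -5.7] [-0.18 -1.3   0.01] [ 0.5315 -0.1313  0.0965] 0.0439
0.001 [-4.7  1.7  4.7] [0.2  0.99 0.  ] [ 0.5343 -0.1313  0.0964] 0.0441
8.6833
```

View pics/c3.png

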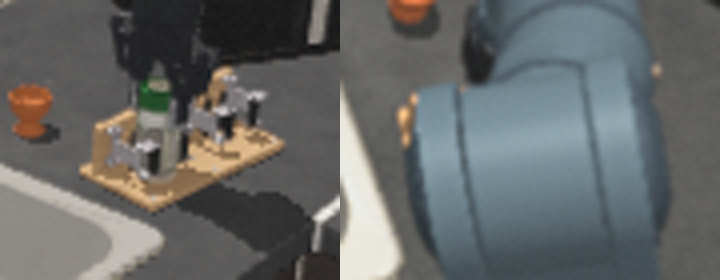

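The force fell from about 30 N to 5 N, so the jar snapped in. The crop shows it behind the rollers at about (304,165). Releasing.

```bash
python3 - <<'E'
from h import *
move_gripper(.058); print(np.round(read_ft_force(),1),read_finger_gap())
movel(rk(0,.06,.2),speed=.2); 
b=[.5234,.4180]
move_ptp(b+[.22],O); print(read_time_s())
for c in("scene","top"): cv2.imwrite(f"pics/{c}4.png",read_camera(c)[:,:,::-1])
s=cv2.imread("pics/scene4.png")[130:200,265:350]; t=cv2.imread("pics/top4.png")[130:200,315:410]
cv2.imwrite("pics/c4.png",np.hstack([cv2.resize(s,None,fx=4,fy=4,interpolation=2),cv2.resize(t,None,fx=4,fy=4,interpolation=2)]))
print(read_eef_pos())
E
```

```text
[ 0.4 -0.2  0.4] 0.058065617711520155
11.625
[0.52469818 0.41580368 0.22029106]
```

View pics/c4.png

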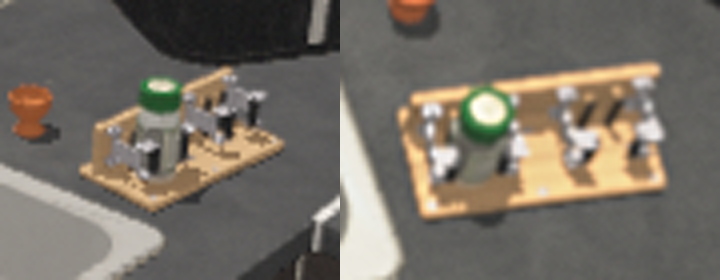

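View pics/scene4.png

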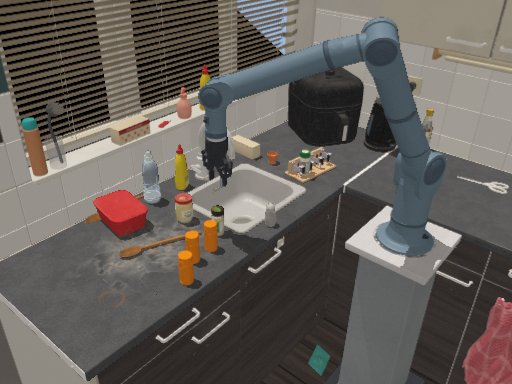

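The scene view shows the gripper over the brown jar at (218,218). The green jar stands upright in the left clip at (305,160).

```bash
python3 - <<'E'
from h import *
q=at_z("top",(352-.5,157.5-.5),.118); print("green lid",q,"seat",rk(0,.06,0))
s=cv2.imread("pics/scene4.png")[195:250,195:245]; s=cv2.resize(s,None,fx=8,fy=8,interpolation=0)
P=[.5234,.4180]; a=np.linspace(0,6.28,60)
for z,r in((.105,.022),(.085,.022),(0,.021)):
    u=((proj("scene",np.c_[P[0]+r*np.cos(a),P[1]+r*np.sin(a),a*0+z])-[195,195]+.5)*8).astype(np.int32); cv2.polylines(s,[u],True,(0,0,255),1)
cv2.imwrite("pics/b4.png",s)
E
```

```text
green lid [ 0.53432517 -0.13105014  0.118     ] seat [np.float64(0.5342494353962006), np.float64(-0.13151566286860994), 0]
```

View pics/b4.png

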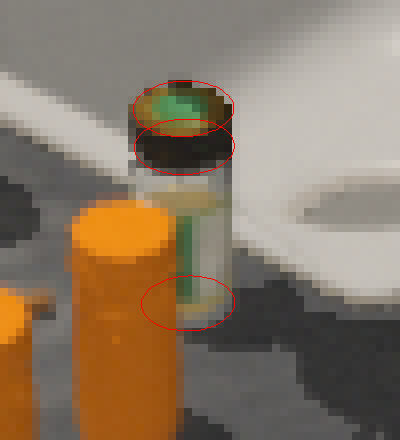

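The green lid measures within 1 mm of the seat. The overlay confirms the brown jar: golden top, green label and dark sides at about (217,209). Grasping it.

```bash
python3 - <<'E'
from h import *
b=[.5230,.4175]
move_gripper(.072)
movel(b+[.082],O,speed=.2); print(np.round(read_ft_force(),1),read_eef_pos())
move_gripper(.03,60); print("gap",read_finger_gap())
movel(b+[.22],O,speed=.25); print(read_finger_gap(),read_ft_force())
movel(rk(-.10,-.06,.22),O,speed=.35)
movel(rk(-.10,-.06,.0965),O,speed=.2)
movel(rk(-.045,-.06,.0965),O,speed=.12)
print(read_eef_pos(),rk(-.045,-.06,.0965),np.round(read_ft_force(),1),read_finger_gap(),read_time_s())
for c in("scene","top"): cv2.imwrite(f"pics/{c}5.png",read_camera(c)[:,:,::-1])
s=cv2.imread("pics/scene5.png")[130:200,265:350]; t=cv2.imread("pics/top5.png")[130:200,315:410]
cv2.imwrite("pics/c5.png",np.hstack([cv2.resize(s,None,fx=4,fy=4,interpolation=2),cv2.resize(t,None,fx=4,fy=4,interpolation=2)]))
E
```

```text
[0.4 0.1 0.7] [0.52413536 0.41797318 0.08326133]
gap 0.0430206609227783
0.04304021022014048 [-0.12338691 -0.13370572 -1.00279424]
[ 0.47364423 -0.24467892  0.09688066] [np.float64(0.4739373117552567), np.float64(-0.24459726058423956), 0.0965] [-0.5  0.9 -1.9] 0.04237959181267606 17.4083
```

View pics/c5.png

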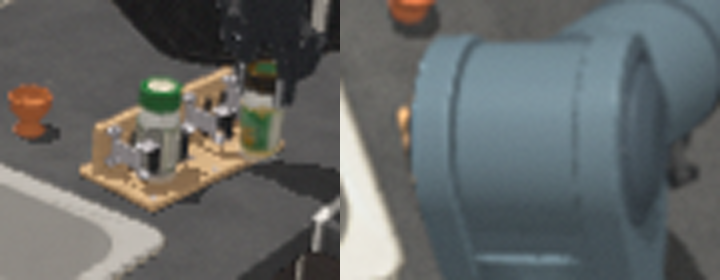

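The crop shows the brown jar upright in front of the right clip at about (330,160), with the green jar still in place. Pushing.

```bash
python3 - <<'E'
from h import *
for x in (-.03,-.02,-.01,-.003,.001):
    movel(rk(x,-.06,.0965),O,speed=.06); print(x,np.round(read_ft_force(),1),np.round(read_eef_pos(),4),round(read_finger_gap(),4))
f=np.array(read_ft_force())
if np.linalg.norm(f)<15:
    move_gripper(.058); movel(rk(0,-.06,.2),O,speed=.2); move_ptp([.45,.2,.3],O)
for c in("scene","top"): cv2.imwrite(f"pics/{c}6.png",read_camera(c)[:,:,::-1])
print(read_time_s())
s=cv2.imread("pics/scene6.png")[130:200,265:350]; t=cv2.imread("pics/top6.png")[130:200,315:410]
cv2.imwrite("pics/c6.png",np.hstack([cv2.resize(s,None,fx=4,fy=4,interpolation=2),cv2.resize(t,None,fx=4,fy=4,interpolation=2)]))
E
```

```text
-0.03 [-7.6  1.   7.3] [ 0.4854 -0.2469  0.0963] 0.0428
-0.02 [-21.    4.9  24.1] [ 0.4876 -0.2479  0.0964] 0.0428
-0.01 [-3.1  0.8  2.2] [ 0.5028 -0.2501  0.0963] 0.0427
-0.003 [ 2.4 -2.1 -1.7] [ 0.5181 -0.2508  0.0968] 0.0428
0.001 [-4.8 -1.3  4.3] [ 0.5186 -0.2511  0.0966] 0.0433
21.8333
```

View pics/c6.png

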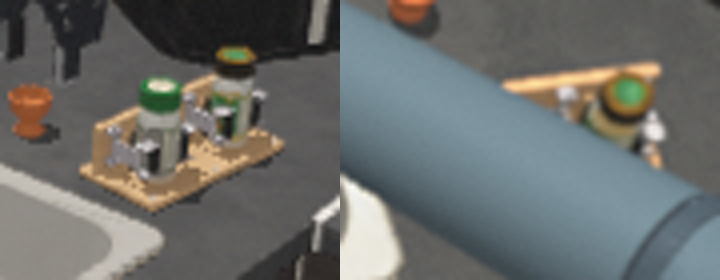

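View pics/scene6.png

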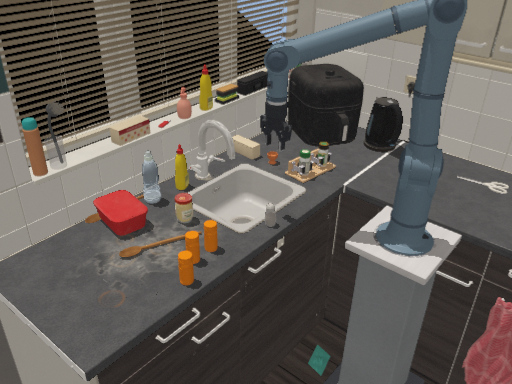

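Both jars look upright in their clips at (305,160) and (324,150). I'll clear the arm out of the top view and check positions with model overlays.

```bash
python3 - <<'E'
from h import *
move_ptp([.45,.42,.3],O)
print(read_time_s(),read_ft_force())
o=[]
a=np.linspace(0,6.28,60)
for c,(x0,y0,w,h) in (("scene",(275,135,70,60)),("top",(325,130,80,60))):
    im=read_camera(c)[:,:,::-1]; cv2.imwrite(f"pics/{c}7.png",im); s=cv2.resize(im[y0:y0+h,x0:x0+w],None,fx=5,fy=5,interpolation=0); raw=s.copy()
    for y,H,r in((.06,.106,.0225),(-.06,.105,.022)):
        q=rk(0,y,0)
        for z in (H+.012,.097,.012):
            u=((proj(c,np.c_[q[0]+r*np.cos(a),q[1]+r*np.sin(a),a*0+z])-[x0,y0]+.5)*5).astype(np.int32); cv2.polylines(s,[u],True,(0,0,255),1)
    o.append(np.vstack([s,raw]))
cv2.imwrite("pics/c7.png",np.hstack(o))
E
```

```text
22.7167 [ 1.02420886 -0.78834217  0.04826645]
```

View pics/c7.png

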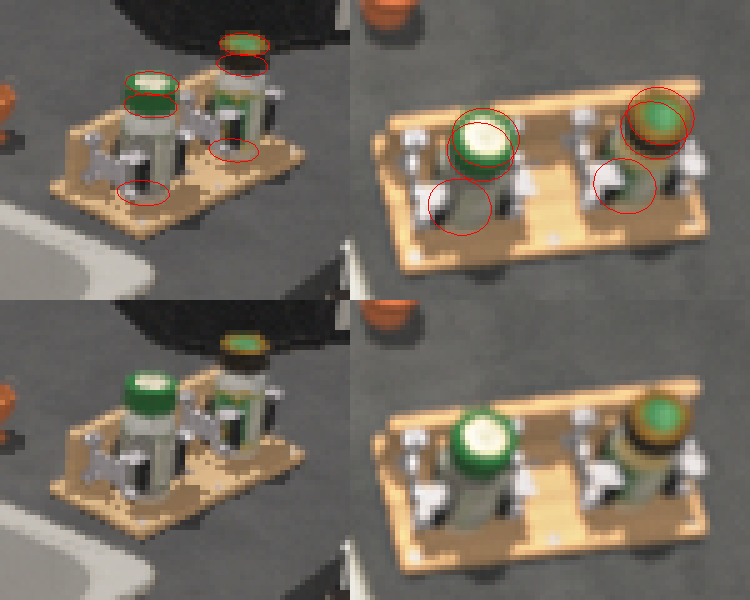

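```bash
python3 - <<'E'
from h import *
o=[]
for c,boxes in (("scene",((292,145,30,35),(312,137,30,35))),("top",((340,147,30,35),(375,143,30,35)))):
    for (x0,y0,w,h),(y,H,r) in zip(boxes,((.06,.106,.022),(-.06,.105,.021))):
        im=cv2.imread(f"pics/{c}7.png"); s=cv2.resize(im[y0:y0+h,x0:x0+w],None,fx=12,fy=12,interpolation=cv2.INTER_NEAREST); 
        q=rk(0,y,0); a=np.linspace(0,2*np.pi,200)
        pts=np.vstack([np.c_[q[0]+r*np.cos(a),q[1]+r*np.sin(a),a*0+z] for z in (.012,H+.012)])
        u=((proj(c,pts)-[x0,y0]+.5)*12).astype(np.int32); cv2.polylines(s,[cv2.convexHull(u)],True,(0,0,255),1); o.append(s)
cv2.imwrite("pics/z7s.png",np.hstack(o[:2])); cv2.imwrite("pics/z7t.png",np.hstack(o[2:]))
E
```

```text
(no output)
```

View pics/z7s.png

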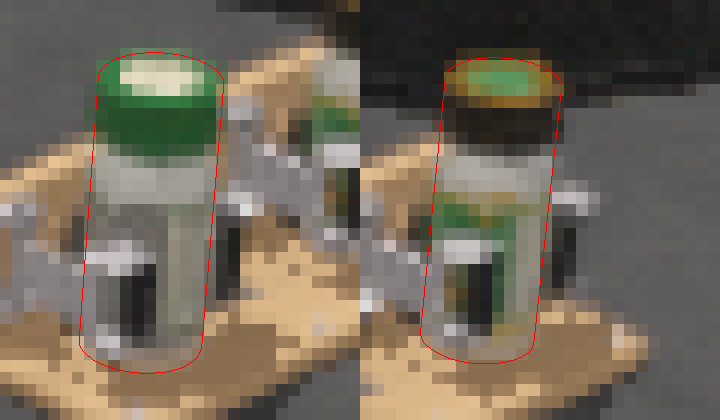

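View pics/z7t.png

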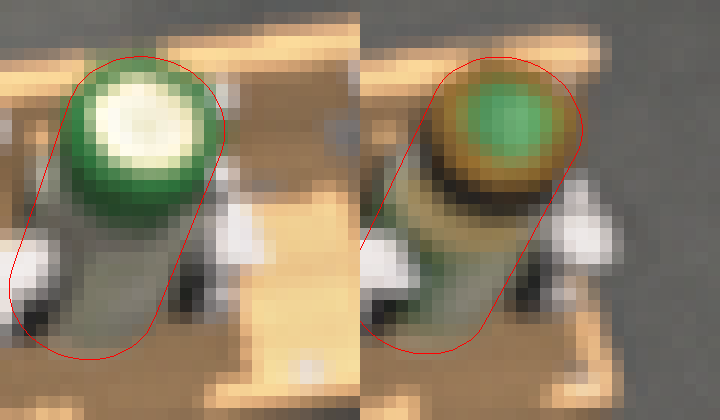

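```bash
python3 - <<'E'
from h import *
print(np.abs(read_joint_vel()).max(),read_ft_force(),read_time_s()); sign_off()
E
```

```text
0.011183574788567317 [ 0.13652362 -0.46501849 -0.00189401] 22.8167
the job is handed in; nothing more can be done
```

Both jars are in the rack, and I handed the job in at 22.8 s of the 61 s allowed. The green-lidded jar is in the left clip and the brown-lidded jar is in the right clip.

- **Insertion:** I gripped each jar at the shoulder and pushed it level along the rack's +x. The wrist force peaked at about 40 N for the green jar and 32 N for the brown. It then dropped to about 5 N as each jar snapped past the rollers.
- **Jar positions:** The green lid measured within about 1 mm of its seat in the top view; I did not measure the brown one the same way. In the final overlays both lids matched the predicted home pose to about a pixel.
- **Disagreement:** The undersides appeared about 1 pixel (2–3 mm) further in than the model predicts. This is partly the jars' rounded lower edge: the brown jar showed about half that while standing free. It could also be a slight lean of at most about 0.03 rad.
- **Height:** By my figures, the brown jar was let go about 1 mm above the base board and the green jar about 2 mm above it. I did not press either one down afterwards.
- **Bystanders:** By eye, the salt shaker, mustard jar and egg cup had not moved. The gripper was open and clear of everything when I handed in.

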